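# Feel and mark the end float of a saw spindle

### The job

Check the end float of the spindle in the bearing unit: push its hub in until it is firmly on the inner stop, slide the marker collar along the shaft until it just meets the nose of the housing while the spindle stays home, then pull the hub out until it is firmly on the outer stop. Leave it there, so that the collar stands off the nose by the end float. Go gently: the stops cannot be seen and must be felt, about 15 N at the hub is right and nothing may be loaded beyond 25 N; leave the things round it where they are.

Things in the scene. Friction and masses are not known exactly. Their poses are not given: they have to be found in the camera images.
- housing: Bearing unit, a grey casting fixed on the table: foot 110 x 100 mm, barrel 70 mm in diameter, 90 mm long, top at 110 mm. Origin: centre of the foot's underside, on the table. x: level, the way the spindle goes in; z up. The spindle axis lies along x, 75 mm up. Inside are two unseen spring-washer stops, about 2 cm apart, lying up to 6 mm either way; once met, force grows 5 N per mm.
- nose: Steel front cover fixed to the housing: a 58 mm disc with a nose 28 mm in diameter that stands 20 mm out of the front of the barrel; the shaft comes out of it. Origin on the spindle axis at the middle of the housing's length, same axes as the housing; the nose ends 65 mm from it along -x.
- nose_face (a point): Centre of the end face of the nose, on the spindle axis; same axes as the housing.
- spindle: The spindle (hub, 20 mm shaft, collar), which slides along the housing's x axis and does not turn. Steady drag about 5 N: it stays where it is left, and on a stop the drag keeps it lightly pressed there after release (it springs back 1 to 2 mm at most). It starts between the stops, touching neither. Origin and axes as hub.
- hub (a point): Centre of the hub, on the spindle axis: a plain steel disc of 50 mm diameter, 24 mm thick along the axis (12 mm either side of this point), at the free end of the shaft, with a 20 mm diameter, 6 mm high boss in the middle of its outer (-x) face. Axes as the housing. It lies 95 to 140 mm in front of the nose face.
- collar_centre (a point): Centre of the marker collar, on the spindle axis: an aluminium ring of 40 mm diameter, 14 mm thick along the axis (7 mm either side), on the shaft between hub and nose, at first 36 mm or more clear of the hub. Slides along the shaft with about 3 N of friction (less than the spindle's drag) and stays where left. It meets the nose with its centre 7 mm in front of the nose face.
- tin: Bystander: round blue tin, 69 mm diameter, 47 mm high, standing beside the housing. Origin: centre of its underside.
- gauge: Bystander: dial gauge on a small foot, 30 x 61 x 70 mm high, on the other side of the housing. Origin: centre of its underside.
- hex_key: Bystander: hexagon key lying on the table, 51 x 130 x 8 mm, on the tin's side. Origin: centre of its underside.
There are look-alikes about, which are no part of the job. What is shaped like the housing but orange is not meant.

How it is judged:
By the outcome, as a careful person would: the job done as asked, in the order asked, and still so for the second after the job is handed in, with the robot touching nothing.
It also fails if it takes over 45 s, if anything falls off the work surface, if the arm or the gripper's body presses on something with over 40 N, if the wrist force passes 120 N, or if a joint passes its speed limit or range.

### The arm

A 6-joint arm with a two-finger parallel gripper is mounted at the origin on a cart in front of the work surface, level with it; the furniture and walls round the work are solid. World frame = base frame: x ahead of the robot, y to its left, z up, the work surface at z = 0. Lengths are in m, angles in rad, forces in N, time in s.
With the tool pointing down it reaches from about 0.35 to 0.85 m from the base axis. Payload 8.1 kg.
Tool frame: the origin (TCP) lies between the finger pads; the fingertips stand 14 mm ahead of it and the grasp point (between the pads) lies 5 mm behind it; z points along the fingers, y is the line along which they close (so a half turn about z gives the same grasp; the last joint's range is limited). The gripper opens to 93 mm and grips with 3 to 60 N. Pads are 15 mm wide; open, the fingers measure 128 mm over their backs; the gripper's body (75 mm by 188 mm) begins 65 mm behind the grasp point.
Start: joints at [1.092, 0.13, 1.488, -0, 1.523, -0.085], TCP at [0.23, 0.554, 0.194] pointing down, gripper open.
Joint ranges: [-2.96, 2.96], [-0.89, 2.26], [0.02, 2.5], [-1.34, 4.48], [0, 2.73], [-2.66, 2.66]. Speed limits (rad/s): [2.39, 2.39, 2.79, 3.14, 3.14, 3.14].

### API

Orientations are given as a rotation vector (axis times angle).
In Python, from plant import robot gives the robot as it stands.
- The arm moves only by the tool arm_command, never from a script. Its argument "targets" is a list of rows, each an object of numbers: "x", "y", "z": the shift along the world's x, y, z in units of 500 mm (1.0 is 500 mm); "rx", "ry", "rz": the turn, a rotation vector about the world's x, y, z in units of 2 rad (1.0 is 2 rad); "claw": the closure in counts, from 0 (fully open) to 255 (shut). In form: [{"x": .., "y": .., "z": .., "rx": .., "ry": .., "rz": .., "claw": ..}, ...]. A call has 1 to 10 rows; each row is the pose to reach, as a shift and turn from the pose commanded when the call began; what a row does not reach only later rows make up. A row lasts 1/12 s, in which the tool goes at most 41.7 mm and 7.16 degrees, less where a joint would pass 70% of its speed; a pose out of reach is approached as far as the arm can. A call with a number of a shift or a turn outside -1 to 1 is refused whole. A call with a gripper value outside its range is refused whole. The fingers move at their own pace and stop on an object; "squeeze" is the grip in N (left out, the last holds). Time passes only in rows, so rows that repeat a pose let the fingers close. It gives the time, the measured TCP pose, the force, the opening and the grip force at its end, in the units of the state.
- robot.read_state(): the state, without advancing time (a new reading comes with each control period).
- robot.read_camera(name): name is "scene" or "top" or "wrist"; returns (picture, depth): 420x560x3 uint8, red, green, blue; 420x560 float32, m along the optical axis (not along the pixel's ray), 0 where there is no reading.
- robot.get_calibration(name): a dict with "intrinsics" (3x3 intrinsics, pixels), "dist" ([k1, k2, p1, p2, k3] as OpenCV has them; the pictures are not rectified), "origin" and "orientation" of the camera in the world. Camera axes: x right, y up, looking along -z (the intrinsics and any distortion apply to the point x, -y, -z); pixel columns grow to the right and rows downward; lengths in m; the calibration is good to about 2 mm. A picture is of the moment at which its call begins: read the wrist's pose just before it. get_calibration takes no time and is no camera call; for the wrist camera it gives the pose at the moment of the call.
- robot.close_job(): hands the job in; it is judged then, once.
The state is a dict: "t": time; "q": joint angles; "dq": joint speeds; "joint_torque": joint torques, N m; "tool_pos": TCP position; "orientation": TCP orientation; "force": force on the tool from outside, world axes, zero at the start; "wrist_torque": the same for the moment, N m; "opening": finger opening in m; "gripper_force": force on a finger pad.
Only numpy, scipy, OpenCV 4.12 (cv2) and the standard library are available. Lean on these libraries where they do the work, as an engineer would, in place of code of your own. Each camera call takes 0.05 s, during which the arm holds its last target. There are 200 camera calls.

## Working session

There is one attempt and no reset: what is moved stays moved. The work goes in short steps, Python scripts to look and compute and a tool call to move; the robot and the scene stay as the last step left them, time stands still between calls to the robot, and variables do not carry over. Pictures are saved under pics/ and viewed, at most 10 in all, crops included, and the job is handed in when it is done.

Besides the shell and the picture viewer there is one more tool, called after "Request:" in YAML: its name, and indented under it one key for each argument. arm_command: Moves the arm, as the interface text tells. Shifts and turns lie within -1 to 1; 1 stands for 500 mm of shift or 2 rad of turn. Its arguments: {"type":"object","properties":{"targets":{"type":"array","items":{"type":"object","properties":{"x":{"type":"number","minimum":-1,"maximum":1},"y":{"type":"number","minimum":-1,"maximum":1},"z":{"type":"number","minimum":-1,"maximum":1},"rx":{"type":"number","minimum":-1,"maximum":1},"ry":{"type":"number","minimum":-1,"maximum":1},"rz":{"type":"number","minimum":-1,"maximum":1},"claw":{"type":"number"}}}},"squeeze":{"type":"number"}},"required":["targets"]}

```bash
mkdir -p pics; cat > h.py <<'E'
import numpy as np, cv2
from scipy.spatial.transform import Rotation as R
from plant import robot
def rot(c):
    o=np.array(c["orientation"],float)
    return o if o.shape==(3,3) else R.from_rotvec(o).as_matrix()
def cloud(name):
    c=robot.get_calibration(name); im,d=robot.read_camera(name)
    K=np.array(c["intrinsics"]);h,w=d.shape
    u,v=np.meshgrid(np.arange(w),np.arange(h))
    p=cv2.undistortPoints(np.stack([u,v],-1).reshape(-1,1,2).astype(np.float64),K,np.array(c["dist"],float)).reshape(h,w,2)
    P=np.stack([p[...,0]*d,-p[...,1]*d,-d],-1)@rot(c).T+np.array(c["origin"])
    P[d==0]=np.nan
    return im,d,P
E
python3 - <<'E'
from h import *
s=robot.read_state();print({k:np.round(v,3) for k,v in s.items()})
ims=[]
for n in("scene","top"):
    c=robot.get_calibration(n);print(n,c["origin"],np.array(c["orientation"]).round(3).tolist())
    im,d,P=cloud(n);np.savez(n+".npz",im=im,d=d,P=P);cv2.imwrite(f"pics/{n}.png",im[...,::-1])
    print((d==0).mean())
E
```

```text
{'t': np.float64(0.0), 'q': array([ 1.092,  0.131,  1.489, -0.   ,  1.523, -0.085]), 'dq': array([ 0.   , -0.   ,  0.   , -0.001,  0.001, -0.001]), 'joint_torque': array([ 0.0000e+00, -5.5983e+01, -4.9175e+01,  7.7000e-02,  3.5000e-02,
       -0.0000e+00]), 'tool_pos': array([0.23 , 0.554, 0.192]), 'orientation': array([-6.14e-01, -3.08e+00,  3.00e-03]), 'force': array([-0.446, -0.316, -0.41 ]), 'wrist_torque': array([-0.   , -0.002, -0.019]), 'gripper_force': np.float64(0.0), 'opening': np.float64(0.093)}
scene [ 0.16184397 -0.73649477  0.43815701] [1.095, -0.399, -0.573]
0.010731292517006802
top [ 0.48399371 -0.15255728  0.91059844] [0.172, -0.118, -1.57]
0.003932823129251701
```

View pics/scene.png

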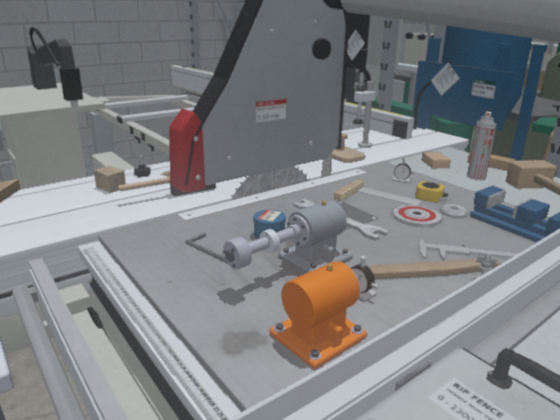

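View pics/top.png

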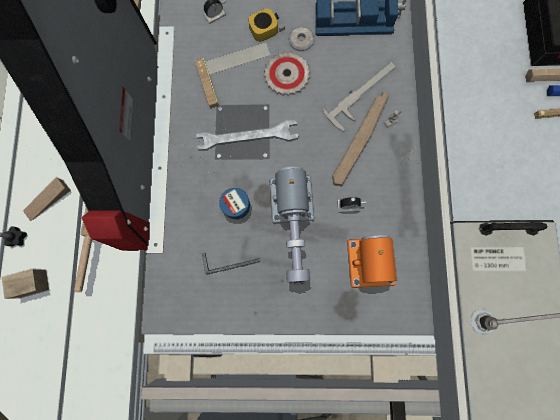

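The scene view shows the grey unit (barrel at about 320,222), hub (237,250), collar (272,240), and the orange look-alike below. In the top view the barrel is at (292,190), the collar at (295,243) and the hub at (298,277). The tin is at (235,203), the gauge at (350,204) and the hex key at (230,263). A big saw stands on the left.

```bash
python3 - <<'E'
from h import *
for n in("top","scene"):
    z=np.load(n+".npz");P=z["P"]
    pts={"top":[(292,190),(295,215),(295,243),(297,260),(298,277),(235,203),(350,204),(230,263),(375,262),(115,230),(150,200),(225,330)],"scene":[(237,250),(272,240),(318,222),(240,170),(188,150),(320,100)]}[n]
    for u,v in pts: print(n,u,v,P[v,u].round(3))
z=np.load("top.npz");P=z["P"].reshape(-1,3)
# axis: ridge of points z 0.03..0.13 in region around unit
c=P[(P[:,2]>.06)&(P[:,2]<.13)]
c0=z["P"][277,298];b0=z["P"][190,292]
ax=(b0-c0)[:2];ax/=np.linalg.norm(ax);nn=np.array([-ax[1],ax[0]])
for it in range(4):
    d=c[:,:2]-c0[:2];s=d@ax;t=d@nn
    prof=[]
    for a in np.arange(-.03,.24,.004):
        m=(s>=a)&(s<a+.004)&(abs(t)<.045)
        if m.sum()>5: prof.append((a+.002,(t[m].min()+t[m].max())/2,np.ptp(t[m]),np.percentile(c[m,2],97),m.sum()))
    prof=np.array(prof)
    k=np.polyfit(prof[:,0],prof[:,1],1);ax=ax+k[0]*nn;ax/=np.linalg.norm(ax);c0=c0+np.r_[nn*k[1],0];nn=np.array([-ax[1],ax[0]])
print("axis",ax,np.degrees(np.arctan2(ax[1],ax[0])),"c0",c0)
print(prof.round(4))
m=(abs(t)<.006)
for lo,hi,nm in((.092,.105,'hub/ collar'),(.08,.092,'shaft'),):
    pass
E
```

```text
top 292 190 [ 0.682 -0.16   0.111]
top 295 215 [ 0.631 -0.166  0.09 ]
top 295 243 [ 0.57  -0.165  0.097]
top 297 260 [ 0.535 -0.169  0.086]
top 298 277 [ 0.499 -0.17   0.1  ]
top 235 203 [ 0.668 -0.029  0.048]
top 350 204 [ 0.662 -0.29   0.053]
top 230 263 [ 0.534 -0.013  0.   ]
top 375 262 [ 0.529 -0.328  0.109]
top 115 230 [0.583 0.167 0.216]
top 150 200 [0.671 0.159 0.073]
top 225 330 [ 0.382 -0.005  0.001]
scene 237 250 [ 0.493 -0.191  0.092]
scene 272 240 [ 0.566 -0.183  0.085]
scene 318 222 [ 0.663 -0.19   0.095]
scene 240 170 [0.719 0.159 0.085]
scene 188 150 [0.586 0.159 0.156]
scene 320 100 [0.968 0.16  0.23 ]
axis [0.99813363 0.06106769] 3.501099114254422 c0 [ 0.49890468 -0.16958306  0.09959979]
[[-1.200e-02  4.100e-03  2.920e-02  9.470e-02  2.000e+01]
 [-8.000e-03 -6.000e-04  4.650e-02  1.018e-01  3.600e+01]
 [-4.000e-03 -8.000e-04  4.660e-02  1.015e-01  4.600e+01]
 [ 0.000e+00 -2.000e-04  4.870e-02  1.030e-01  4.700e+01]
 [ 4.000e-03 -4.000e-04  4.890e-02  1.014e-01  4.600e+01]
 [ 8.000e-03  5.000e-04  4.680e-02  1.020e-01  4.600e+01]
 [ 1.200e-02  2.000e-04  4.680e-02  1
[... 2569 characters left out ...]
01]
 [ 1.920e-01  3.000e-04  6.610e-02  1.121e-01  5.000e+01]
 [ 1.960e-01  1.000e-04  6.630e-02  1.133e-01  5.900e+01]
 [ 2.000e-01 -4.000e-04  6.630e-02  1.193e-01  5.700e+01]
 [ 2.040e-01 -6.000e-04  6.650e-02  1.183e-01  5.700e+01]
 [ 2.080e-01 -9.000e-04  6.640e-02  1.119e-01  5.400e+01]
 [ 2.120e-01  2.000e-04  6.880e-02  1.115e-01  5.500e+01]
 [ 2.160e-01  9.000e-04  6.660e-02  1.110e-01  5.700e+01]
 [ 2.200e-01  7.000e-04  6.640e-02  1.121e-01  5.400e+01]
 [ 2.240e-01  4.000e-04  6.680e-02  1.127e-01  5.700e+01]
 [ 2.280e-01 -0.000e+00  6.690e-02  1.111e-01  5.200e+01]
 [ 2.320e-01 -2.000e-04  6.190e-02  1.101e-01  2.400e+01]
 [ 2.360e-01  6.000e-04  5.580e-02  1.040e-01  3.700e+01]]
```

```bash
python3 - <<'E'
from h import *
P=np.concatenate([np.load(n+".npz")["P"].reshape(-1,3) for n in("top","scene")])
P=P[np.isfinite(P).all(1)]
print("max z per 10cm cell, cols y=.7..-.4")
for x in np.arange(-.1,.8,.1):
    r=[]
    for y in np.arange(.7,-.5,-.1):
        m=(abs(P[:,0]-x)<.05)&(abs(P[:,1]-y)<.05)&(P[:,2]<1)
        r.append("%5.2f"%P[m,2].max() if m.sum()>2 else "  -  ")
    print("%.1f"%x,*r)
# scene-view detail of hub/collar/nose along axis
ax=np.array([.99813,.06107]);c0=np.array([.4989,-.1696]);nn=np.array([-ax[1],ax[0]])
for n in("top","scene"):
    Q=np.load(n+".npz")["P"].reshape(-1,3);d=Q[:,:2]-c0;s=d@ax;t=d@nn
    r=np.hypot(t,Q[:,2]-.075);rel=(r<.04)&(Q[:,2]>.06)
    for nm,lo,hi,a,b in(("hub",.022,.027,-.03,.03),("collar",.0175,.022,.05,.1),("nose",.0125,.0155,.1,.14),("barrel",.033,.037,.1,.25)):
        m=rel&(r>lo)&(r<hi)&(s>a)&(s<b);print(n,nm,m.sum(),np.percentile(s[m],[1,5,95,99]).round(4),"t",np.median(t[m]).round(4), "zmax",np.percentile(Q[m,2],98).round(4))
E
```

```text
max z per 10cm cell, cols y=.7..-.4
-0.1   -     -     -     -   -0.87 -0.87   -     -     -   -0.83 -0.83 -0.87
0.0   -     -   -0.87 -0.59 -0.58   -     -     -   -0.58 -0.77 -0.85   -  
0.1 -0.87   -   -0.87 -0.87 -0.21 -0.77 -0.24 -0.21  0.00  0.00 -0.84 -0.27
0.2 -0.87  0.03  0.03  0.01  0.01  0.01 -0.01 -0.01 -0.00 -0.00 -0.01 -0.01
0.3 -0.87  0.03  0.03  0.01  0.01  0.01 -0.01 -0.01 -0.01 -0.01 -0.01 -0.01
0.4   -    0.00  0.01  0.01  0.01  0.01  0.01  0.01  0.01  0.01  0.01  0.01
0.5   -   -0.00  0.05  0.06  0.05  0.01  0.01  0.01  0.09  0.10  0.12  0.11
0.6   -    0.00  0.06  0.01  0.05  0.26  0.01  0.05  0.11  0.11  0.12  0.11
0.7   -    0.00  0.02  0.03  0.05  0.42  0.01  0.05  0.11  0.12  0.07  0.01
top hub 246 [-0.0077 -0.0069  0.015   0.0158] t 0.0007 zmax 0.1014
top collar 113 [0.0649 0.0651 0.0777 0.0784] t 0.0007 zmax 0.0966
top nose 59 [0.1102 0.122  0.1357 0.1365] t -0.0003 zmax 0.0899
top barrel 1121 [0.1434 0.1462 0.2269 0.2301] t 0.001 zmax 0.1113
scene hub 299 [-0.0078 -0.007   0.0152  0.0167] t -0.0189 zmax 0.1001
scene collar 132 [0.065  0.0655 0.0783 0.0796] t -0.0153 zmax 0.0953
scene nose 105 [0.1036 0.1069 0.1381 0.1384] t -0.0115 zmax 0.0897
scene barrel 948 [0.143  0.1448 0.2269 0.2315] t -0.0263 zmax 0.1103
```

Request:
arm_command:
  targets:
    - {"x": 0.03,"y": -0.08,"z": 0.06,"rz": 0.01,"claw": 175}
    - {"x": 0.06,"y": -0.16,"z": 0.11,"rz": 0.02,"claw": 175}
    - {"x": 0.09,"y": -0.24,"z": 0.11,"rz": 0.04,"claw": 175}
    - {"x": 0.12,"y": -0.32,"z": 0.11,"rz": 0.05,"claw": 175}
    - {"x": 0.15,"y": -0.4,"z": 0.11,"rz": 0.06,"claw": 175}
    - {"x": 0.18,"y": -0.48,"z": 0.11,"rz": 0.07,"claw": 175}
    - {"x": 0.21,"y": -0.56,"z": 0.11,"rz": 0.09,"claw": 175}
    - {"x": 0.24,"y": -0.64,"z": 0.11,"rz": 0.1,"claw": 175}
    - {"x": 0.27,"y": -0.7,"z": 0.11,"rz": 0.114,"claw": 175}
    - {"x": 0.27,"y": -0.7,"z": 0.11,"rz": 0.114,"claw": 175}

```text
schema error: expected keys x, y, z, rx, ry, rz, claw
```

Request:
arm_command:
  targets:
    - {"x": 0.03,"y": -0.08,"z": 0.06,"rx": 0,"ry": 0,"rz": 0.01,"claw": 175}
    - {"x": 0.06,"y": -0.16,"z": 0.11,"rx": 0,"ry": 0,"rz": 0.02,"claw": 175}
    - {"x": 0.09,"y": -0.24,"z": 0.11,"rx": 0,"ry": 0,"rz": 0.04,"claw": 175}
    - {"x": 0.12,"y": -0.32,"z": 0.11,"rx": 0,"ry": 0,"rz": 0.05,"claw": 175}
    - {"x": 0.15,"y": -0.4,"z": 0.11,"rx": 0,"ry": 0,"rz": 0.06,"claw": 175}
    - {"x": 0.18,"y": -0.48,"z": 0.11,"rx": 0,"ry": 0,"rz": 0.07,"claw": 175}
    - {"x": 0.21,"y": -0.56,"z": 0.11,"rx": 0,"ry": 0,"rz": 0.09,"claw": 175}
    - {"x": 0.24,"y": -0.64,"z": 0.11,"rx": 0,"ry": 0,"rz": 0.1,"claw": 175}
    - {"x": 0.27,"y": -0.7,"z": 0.11,"rx": 0,"ry": 0,"rz": 0.114,"claw": 175}
    - {"x": 0.27,"y": -0.7,"z": 0.11,"rx": 0,"ry": 0,"rz": 0.114,"claw": 175}

```text
t: 0.93
tool_pos: [0.3663, 0.1999, 0.2483]
orientation: [0.262, 3.13, -0.003]
force: [-0.2, -0.0, 0.2]
opening: 0.0322
gripper_force: 0.0
```

Request:
arm_command:
  targets:
    - {"x": 0.02,"y": -0.08,"z": 0,"rx": 0,"ry": 0,"rz": 0.01,"claw": 175}
    - {"x": 0.04,"y": -0.16,"z": 0,"rx": 0,"ry": 0,"rz": 0.02,"claw": 175}
    - {"x": 0.06,"y": -0.24,"z": 0,"rx": 0,"ry": 0,"rz": 0.04,"claw": 175}
    - {"x": 0.08,"y": -0.32,"z": 0,"rx": 0,"ry": 0,"rz": 0.05,"claw": 175}
    - {"x": 0.1,"y": -0.4,"z": 0,"rx": 0,"ry": 0,"rz": 0.06,"claw": 175}
    - {"x": 0.12,"y": -0.48,"z": 0,"rx": 0,"ry": 0,"rz": 0.07,"claw": 175}
    - {"x": 0.15,"y": -0.56,"z": 0,"rx": 0,"ry": 0,"rz": 0.09,"claw": 175}
    - {"x": 0.17,"y": -0.64,"z": 0,"rx": 0,"ry": 0,"rz": 0.1,"claw": 175}
    - {"x": 0.19,"y": -0.71,"z": 0,"rx": 0,"ry": 0,"rz": 0.114,"claw": 175}
    - {"x": 0.198,"y": -0.751,"z": 0,"rx": 0,"ry": 0,"rz": 0.114,"claw": 175}

```text
t: 1.77
tool_pos: [0.4641, -0.175, 0.2477]
orientation: [0.097, -3.139, 0.001]
force: [0.2, 0.4, 0.6]
opening: 0.0288
gripper_force: 0.0
```

Request:
arm_command:
  targets:
    - {"x": 0,"y": 0,"z": -0.04,"rx": 0,"ry": 0,"rz": 0,"claw": 175}
    - {"x": 0,"y": 0,"z": -0.08,"rx": 0,"ry": 0,"rz": 0,"claw": 175}
    - {"x": 0,"y": 0,"z": -0.08,"rx": 0,"ry": 0,"rz": 0,"claw": 175}
    - {"x": 0,"y": 0,"z": -0.08,"rx": 0,"ry": 0,"rz": 0,"claw": 175}

```text
t: 2.1
tool_pos: [0.4631, -0.1709, 0.2072]
orientation: [0.097, -3.137, -0.003]
force: [0.7, -0.5, 0.4]
opening: 0.0293
gripper_force: 0.0
```

```bash
python3 - <<'E'
from h import *
s=robot.read_state();print({k:np.round(s[k],4) for k in("t","q","tool_pos","orientation","force","opening")})
im,d,P=cloud("wrist");np.savez("w1.npz",P=P);cv2.imwrite("pics/w1.png",im[...,::-1])
Rm=R.from_rotvec(s["orientation"]).as_matrix();print(Rm.round(4))
ax=np.array([.99813,.06107]);c0=np.array([.4989,-.1696]);nn=np.array([-ax[1],ax[0]])
Q=P.reshape(-1,3);dd=Q[:,:2]-c0;a=dd@ax;t=dd@nn
tc=(s["tool_pos"][:2]-c0);print("tcp s,t",tc@ax,tc@nn)
for lo in np.arange(-.02,.15,.004):
    m=(a>lo)&(a<lo+.004)&(abs(t)<.04)&(Q[:,2]>.06)&(Q[:,2]<.12)
    if m.sum()>5: print((lo+.002).round(3),((t[m].min()+t[m].max())/2).round(4),np.ptp(t[m]).round(4),np.percentile(Q[m,2],98).round(4))
E
```

```text
{'t': np.float64(2.1), 'q': array([-0.4576, -0.1625,  1.7531,  0.    ,  1.5545, -2.0904]), 'tool_pos': array([ 0.4631, -0.1709,  0.2072]), 'orientation': array([ 9.730e-02, -3.137e+00, -2.600e-03]), 'force': array([ 0.7361, -0.5439,  0.3659]), 'opening': np.float64(0.0293)}
[[-0.9981 -0.0619 -0.0032]
 [-0.062   0.9981  0.0016]
 [ 0.0031  0.0018 -1.    ]]
tcp s,t -0.03586202610977051 0.0008514430567506523
-0.014 -0.0013 0.0186 0.0852
-0.01 0.003 0.0308 0.0941
-0.006 -0.0011 0.0489 0.1008
-0.002 -0.0013 0.0486 0.101
0.002 -0.0013 0.0489 0.1012
0.006 -0.0013 0.0491 0.1013
0.01 -0.0005 0.0477 0.1013
0.014 -0.0006 0.0479 0.1013
0.022 -0.0007 0.0129 0.0862
0.026 -0.0013 0.0191 0.0864
0.03 -0.0014 0.0191 0.0864
0.034 -0.0014 0.0193 0.0867
0.038 -0.0014 0.0194 0.0865
0.042 -0.0014 0.0194 0.0864
0.046 -0.0007 0.0181 0.0866
0.05 -0.0008 0.0182 0.0864
0.054 -0.0007 0.0183 0.0871
0.058 -0.0007 0.0184 0.0866
0.062 -0.0007 0.0184 0.0865
0.066 -0.0008 0.0385 0.0956
0.07 -0.0002 0.0391 0.0964
0.074 -0.0002 0.0392 0.0965
0.078 -0.0014 0.0369 0.0962
0.086 -0.0014 0.0149 0.0873
0.09 -0.0008 0.0188 0.0866
0.094 -0.0008 0.0189 0.0865
0.098 -0.0008 0.019 0.0866
0.102 -0.0008 0.0191 0.0867
0.106 -0.0008 0.0191 0.0869
0.138 -0.0013 0.0222 0.1053
0.142 -0.0001 0.0499 0.1103
0.146 -0.0008 0.0596 0.1113
0.15 -0.0008 0.0627 0.1112
```

View pics/w1.png

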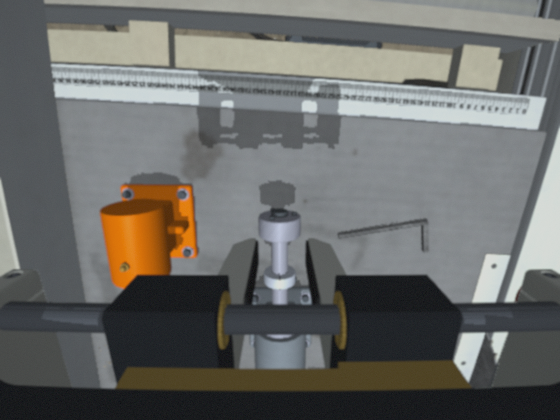

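The wrist view shows the hub (280,225), collar (280,278) and the fingers either side of the axis; the axis lies about 1.4 mm to the -y side of the tool. Lowering in front of the hub.

Request:
arm_command:
  targets:
    - {"x": 0,"y": -0.003,"z": -0.08,"rx": 0,"ry": 0,"rz": 0,"claw": 175}
    - {"x": 0,"y": -0.003,"z": -0.15,"rx": 0,"ry": 0,"rz": 0,"claw": 175}
    - {"x": 0,"y": -0.003,"z": -0.2,"rx": 0,"ry": 0,"rz": 0,"claw": 175}
    - {"x": 0,"y": -0.003,"z": -0.24,"rx": 0,"ry": 0,"rz": 0,"claw": 175}
    - {"x": 0,"y": -0.003,"z": -0.267,"rx": 0,"ry": 0,"rz": 0,"claw": 175}
    - {"x": 0,"y": -0.003,"z": -0.267,"rx": 0,"ry": 0,"rz": 0,"claw": 175}

```text
t: 2.65
tool_pos: [0.463, -0.1718, 0.0732]
orientation: [0.099, -3.137, -0.003]
force: [-0.4, 0.4, 0.3]
opening: 0.0291
gripper_force: 0.0
```

Request:
arm_command:
  targets:
    - {"x": 0.01,"y": 0.0006,"z": 0,"rx": 0,"ry": 0,"rz": 0,"claw": 175}
    - {"x": 0.02,"y": 0.0012,"z": 0,"rx": 0,"ry": 0,"rz": 0,"claw": 175}
    - {"x": 0.03,"y": 0.0018,"z": 0,"rx": 0,"ry": 0,"rz": 0,"claw": 175}
    - {"x": 0.03,"y": 0.0018,"z": 0,"rx": 0,"ry": 0,"rz": 0,"claw": 175}

```text
t: 2.98
tool_pos: [0.4815, -0.1725, 0.077]
orientation: [-0.098, 3.137, -0.002]
force: [1.1, 1.2, -0.5]
opening: 0.0289
gripper_force: 0.0
```

Request:
arm_command:
  targets:
    - {"x": 0.004,"y": 0.0002,"z": 0,"rx": 0,"ry": 0,"rz": 0,"claw": 175}
    - {"x": 0.008,"y": 0.0005,"z": 0,"rx": 0,"ry": 0,"rz": 0,"claw": 175}
    - {"x": 0.012,"y": 0.0007,"z": 0,"rx": 0,"ry": 0,"rz": 0,"claw": 175}
    - {"x": 0.012,"y": 0.0007,"z": 0,"rx": 0,"ry": 0,"rz": 0,"claw": 175}

```text
t: 3.32
tool_pos: [0.4855, -0.1717, 0.0751]
orientation: [-0.098, 3.14, -0.0]
force: [0.2, -0.6, 1.0]
opening: 0.0291
gripper_force: 0.0
```

Request:
arm_command:
  targets:
    - {"x": 0.004,"y": 0.0002,"z": 0,"rx": 0,"ry": 0,"rz": 0,"claw": 175}
    - {"x": 0.008,"y": 0.0005,"z": 0,"rx": 0,"ry": 0,"rz": 0,"claw": 175}
    - {"x": 0.008,"y": 0.0005,"z": 0,"rx": 0,"ry": 0,"rz": 0,"claw": 175}

```text
t: 3.57
tool_pos: [0.4895, -0.1714, 0.075]
orientation: [-0.098, 3.14, -0.0]
force: [0.1, 0.4, 0.2]
opening: 0.0296
gripper_force: 0.0
```

Request:
arm_command:
  targets:
    - {"x": 0.004,"y": 0.0002,"z": 0,"rx": 0,"ry": 0,"rz": 0,"claw": 175}
    - {"x": 0.006,"y": 0.0004,"z": 0,"rx": 0,"ry": 0,"rz": 0,"claw": 175}
    - {"x": 0.006,"y": 0.0004,"z": 0,"rx": 0,"ry": 0,"rz": 0,"claw": 175}

```text
t: 3.82
tool_pos: [0.4924, -0.1712, 0.0751]
orientation: [-0.098, 3.14, -0.0]
force: [-0.5, 0.5, 0.6]
opening: 0.0293
gripper_force: 0.0
```

```bash
cat >> h.py <<'E'
AX=np.array([.99813,.06107]);C0=np.array([.4989,-.1696]);NN=np.array([-AX[1],AX[0]])
def edges(name,save=None):
    im,d,P=cloud(name)
    if save: cv2.imwrite("pics/"+save,cv2.resize(im[180:330,200:400],None,fx=4,fy=4,interpolation=cv2.INTER_CUBIC)[...,::-1] if name=="top" else im[170:320,170:380,::-1].repeat(3,0).repeat(3,1))
    Q=P.reshape(-1,3);dd=Q[:,:2]-C0;s=dd@AX;t=dd@NN;r=np.hypot(t,Q[:,2]-.075)
    rel=(Q[:,2]>.06)&(s>-.05)&(s<.135)
    for nm,lo,hi in(("hub",.022,.027),("collar",.0178,.0215)):
        m=rel&(r>lo)&(r<hi);h,e=np.histogram(s[m],np.arange(-.05,.136,.002))
        print(name,nm,[(round(float(e[i]),3),int(h[i])) for i in range(len(h)) if h[i]>4])
E
python3 - <<'E'
from h import *
s=robot.read_state();print(s["t"],s["tool_pos"],s["force"],(s["tool_pos"][:2]-C0)@AX,(s["tool_pos"][:2]-C0)@NN)
edges("scene","s2.png")
E
```

```text
3.8167 [ 0.49240798 -0.17121866  0.07505281] [-0.53867141  0.47041431  0.58284332] -0.0065787354245457905 -0.001219161184553325
scene hub [(-0.008, 47), (-0.006, 25), (-0.004, 5), (-0.002, 14), (0.0, 9), (0.002, 13), (0.004, 11), (0.006, 17), (0.008, 11), (0.01, 7), (0.012, 17), (0.014, 17), (0.016, 6), (0.066, 8), (0.068, 10), (0.07, 8), (0.072, 10), (0.076, 9), (0.132, 6)]
scene collar [(-0.012, 6), (-0.01, 7), (-0.008, 49), (0.064, 12), (0.066, 28), (0.068, 14), (0.07, 10), (0.072, 11), (0.074, 9), (0.076, 6), (0.078, 15), (0.132, 5)]
```

View pics/s2.png

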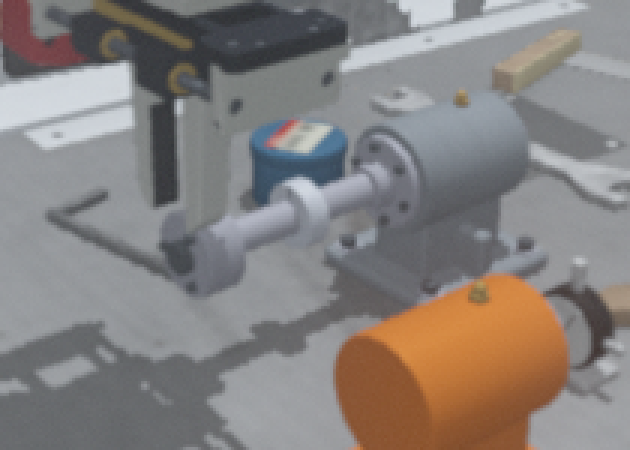

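```bash
python3 - <<'E'
from h import *
for n in("scene","top"):
    im,d,P=cloud(n);dd=P[...,:2]-C0;S=dd@AX;T=dd@NN
    if n=="scene":
        for v in range(205,272,5): print(v,[(u,round(float(S[v,u])*1e3),round(float(T[v,u])*1e3),round(float(P[v,u,2])*1e3)) for u in(220,225,230,234,238,242,246,250)])
    else:
        cv2.imwrite("pics/t2.png",cv2.resize(im[180:330,200:400,::-1],None,fx=4,fy=4))
E
```

```text
205 [(220, -14, 13, 160), (225, -4, 13, 157), (230, -16, -18, 170), (234, -16, -29, 174), (238, -14, -36, 176), (242, -42, -86, 200), (246, -37, -87, 199), (250, -32, -89, 198)]
210 [(220, -14, 13, 151), (225, -6, 11, 150), (230, 193, 293, 0), (234, -15, -27, 165), (238, -14, -36, 168), (242, -42, -84, 192), (246, -38, -88, 192), (250, -31, -89, 191)]
215 [(220, -14, 14, 142), (225, -5, 14, 140), (230, 176, 268, 0), (234, -15, -26, 157), (238, -13, -34, 159), (242, -6, -34, 157), (246, 204, 244, 1), (250, 214, 241, -1)]
220 [(220, -14, 14, 134), (225, -7, 11, 133), (230, 161, 248, -1), (234, -16, -28, 150), (238, -13, -34, 151), (242, -5, -33, 148), (246, 188, 223, 0), (250, 196, 218, 0)]
225 [(220, -15, 14, 125), (225, -7, 11, 124), (230, 144, 222, 1), (234, -16, -27, 141), (238, -13, -33, 142), (242, -5, -32, 139), (246, 172, 201, 1), (250, 180, 196, 0)]
230 [(220, -15, 15, 116), (225, -6, 13, 114), (230, 131, 203, 0), (234, -15, -26, 132), (238, -13, -32, 133), (242, -4, -31, 130), (246, 157, 180, 1), (250, 165, 176, 0)]
235 [(220, -14, 16, 106), (225, -7, 13, 105), (230, 118, 184
[... 538 characters left out ...]
0, 91), (242, 0, -23, 91), (246, 9, -23, 87), (250, 15, -25, 87)]
255 [(220, 43, 110, 9), (225, -14, 5, 74), (230, -13, -8, 80), (234, -6, -10, 78), (238, -7, -22, 84), (242, -2, -26, 83), (246, 5, -28, 82), (250, 12, -29, 80)]
260 [(220, 43, 110, -2), (225, 43, 92, 6), (230, -14, -10, 71), (234, -7, -12, 70), (238, -6, -21, 74), (242, -3, -27, 75), (246, 6, -25, 71), (250, 14, -26, 69)]
265 [(220, 31, 91, 0), (225, 37, 85, 0), (230, -7, 1, 55), (234, -10, -15, 63), (238, -8, -23, 66), (242, -1, -25, 64), (246, 9, -22, 59), (250, 75, 56, -1)]
270 [(220, 22, 78, -2), (225, 28, 70, 0), (230, 34, 63, 1), (234, 41, 61, -1), (238, 45, 54, 1), (242, 50, 48, 2), (246, 58, 47, -1), (250, 63, 41, 0)]
```

View pics/t2.png

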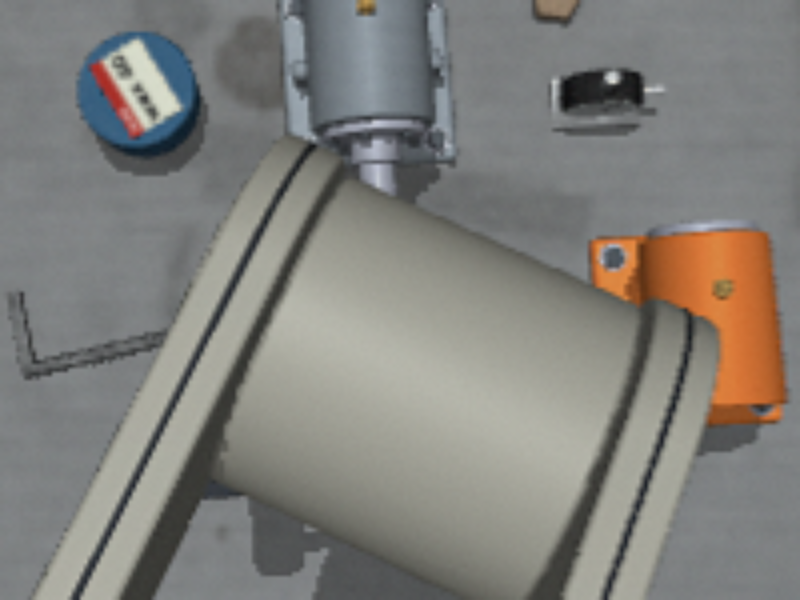

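The top view is mostly hidden by the arm's wrist. The scene depth puts the fingertips at about z = 0.10, above the hub, although the state implies 0.061. I'm checking where the tips really are relative to the reported TCP.

```bash
python3 - <<'E'
from h import *
P=np.load("w1.npz")["P"]
dd=P[...,:2]-C0;S=dd@AX;T=dd@NN
for v in(240,250,260,270,280,290,300): print(v,[(u,round(float(S[v,u])*1e3),round(float(T[v,u])*1e3),round(float(P[v,u,2])*1e3)) for u in(225,235,243,250,256,304,310,317,325,335)])
s=robot.read_state();c=robot.get_calibration("wrist");print(s["tool_pos"],s["q"],c["origin"])
print("cam in tool",R.from_rotvec(s["orientation"]).as_matrix().T@(np.array(c["origin"])-s["tool_pos"]))
Ps=np.load("top.npz")["P"]
im,d,P=cloud("wrist");cv2.imwrite("pics/w2.png",im[...,::-1]);np.savez("w2.npz",P=P)
for nm,v,u in(("a",100,300),("orange",230,130),("table",180,300)): print(nm,P[v,u])
z=P[...,2];print("table mode",np.histogram(z[(z>-.08)&(z<.08)],np.arange(-.08,.081,.005)))
E
```

```text
240 [(225, 57, -81, 2), (235, 57, -67, 2), (243, 57, -55, 1), (250, -45, -18, 237), (256, -44, -14, 233), (304, 57, 35, 1), (310, -46, 18, 237), (317, -46, 23, 237), (325, 57, 66, 1), (335, 57, 81, 1)]
250 [(225, 73, -82, 1), (235, -45, -25, 250), (243, -45, -20, 249), (250, -46, -16, 251), (256, -44, -13, 247), (304, 73, 35, 1), (310, -45, 17, 250), (317, -45, 21, 250), (325, -45, 26, 250), (335, 73, 82, 1)]
260 [(225, -45, -28, 262), (235, -45, -23, 262), (243, -45, -19, 262), (250, -45, -15, 262), (256, -38, -13, 248), (304, 90, 36, 1), (310, -44, 16, 259), (317, -45, 20, 261), (325, -45, 24, 262), (335, -45, 29, 261)]
270 [(225, -45, -26, 272), (235, -45, -21, 273), (243, -46, -17, 273), (250, -44, -14, 270), (256, -33, -13, 250), (304, 107, 36, 1), (310, -42, 16, 266), (317, -46, 18, 273), (325, -46, 22, 273), (335, -45, 27, 272)]
280 [(225, -72, -15, 326), (235, -46, -20, 282), (243, -45, -16, 282), (250, -44, -13, 280), (256, 125, -38, 0), (304, 124, 37, 1), (310, -37, 16, 268), (317, -45, 17, 282), (325, -46, 21, 282), (335, -70, 17, 322)]
290 [(225, -69, -15, 327), (235, -45
[... 923 characters left out ...]
  4693,   615,   608,   340,   364,   437,   422,   170,   128,
         197,   418,   485,   739,   922]), array([-8.0000000e-02, -7.5000000e-02, -7.0000000e-02, -6.5000000e-02,
       -6.0000000e-02, -5.5000000e-02, -5.0000000e-02, -4.5000000e-02,
       -4.0000000e-02, -3.5000000e-02, -3.0000000e-02, -2.5000000e-02,
       -2.0000000e-02, -1.5000000e-02, -1.0000000e-02, -5.0000000e-03,
        6.9388939e-17,  5.0000000e-03,  1.0000000e-02,  1.5000000e-02,
        2.0000000e-02,  2.5000000e-02,  3.0000000e-02,  3.5000000e-02,
        4.0000000e-02,  4.5000000e-02,  5.0000000e-02,  5.5000000e-02,
        6.0000000e-02,  6.5000000e-02,  7.0000000e-02,  7.5000000e-02,
        8.0000000e-02]))
```

View pics/w2.png

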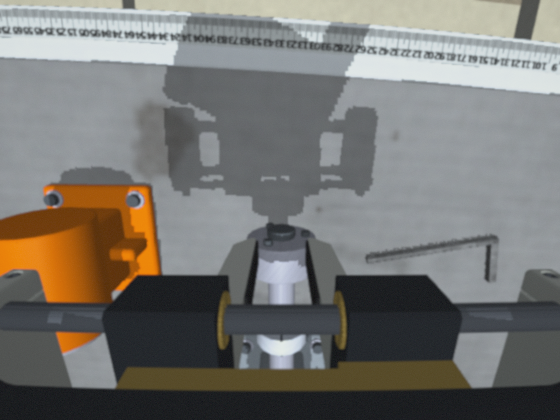

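The wrist view and both depth clouds agree: the fingertips end about 26 mm above the reported TCP, not 14 mm below it, so the gripper really sits about 40 mm higher than stated. The fingers passed over the hub without touching it. I'll back off, go down 43 mm and push again.

Request:
arm_command:
  targets:
    - {"x": -0.03,"y": -0.002,"z": 0,"rx": 0,"ry": 0,"rz": 0,"claw": 175}
    - {"x": -0.06,"y": -0.003,"z": 0,"rx": 0,"ry": 0,"rz": 0,"claw": 175}
    - {"x": -0.06,"y": -0.003,"z": 0,"rx": 0,"ry": 0,"rz": 0,"claw": 175}
    - {"x": -0.06,"y": -0.003,"z": -0.03,"rx": 0,"ry": 0,"rz": 0,"claw": 175}
    - {"x": -0.06,"y": -0.003,"z": -0.06,"rx": 0,"ry": 0,"rz": 0,"claw": 175}
    - {"x": -0.06,"y": -0.003,"z": -0.086,"rx": 0,"ry": 0,"rz": 0,"claw": 175}
    - {"x": -0.06,"y": -0.003,"z": -0.086,"rx": 0,"ry": 0,"rz": 0,"claw": 175}
    - {"x": -0.06,"y": -0.003,"z": -0.086,"rx": 0,"ry": 0,"rz": 0,"claw": 175}

```text
t: 4.68
tool_pos: [0.4619, -0.1724, 0.0316]
orientation: [0.098, -3.139, -0.001]
force: [0.4, 0.3, -0.5]
opening: 0.0291
gripper_force: 0.0
```

```bash
python3 - <<'E'
from h import *
s=robot.read_state();print(s["t"],s["tool_pos"],s["force"],(s["tool_pos"][:2]-C0)@AX,(s["tool_pos"][:2]-C0)@NN)
im,d,P=cloud("scene");dd=P[...,:2]-C0;S=dd@AX;T=dd@NN
Z=P[...,2]
m=(S>-.055)&(S<-.017)&(abs(T)<.05)&(Z>.03)&(Z<.16)
print("finger z min",np.percentile(Z[m],[0,1,5]),"S",np.percentile(S[m],[1,50,99]),"T",np.percentile(T[m],[1,50,99]),m.sum())
m&=Z<.1
for a in np.arange(-.05,.05,.004):
    k=m&(T>a)&(T<a+.004)
    if k.sum()>3:print(round(a,3),k.sum(),np.percentile(S[k],[2,98]).round(4),Z[k].min().round(3))
E
```

```text
4.6833 [ 0.4618814  -0.17238349  0.03157933] [ 0.35945427  0.34098118 -0.50948453] -0.037119365885821175 -0.0005175591482309706
finger z min [0.05474188 0.05736748 0.06159565] S [-0.05294217 -0.04487483 -0.0289217 ] T [-0.04337899  0.01131081  0.02724716] 996
-0.034 175 [-0.0472 -0.0304] 0.066
-0.03 46 [-0.0474 -0.029 ] 0.062
-0.026 38 [-0.0473 -0.0332] 0.058
-0.022 37 [-0.0473 -0.0328] 0.056
-0.018 5 [-0.0466 -0.0456] 0.055
0.01 162 [-0.0464 -0.0296] 0.057
0.014 99 [-0.0474 -0.0288] 0.056
0.018 26 [-0.0479 -0.0454] 0.055
0.022 29 [-0.0477 -0.0457] 0.062
0.026 10 [-0.0476 -0.0455] 0.064
```

Request:
arm_command:
  targets:
    - {"x": 0.012,"y": 0.0007,"z": 0,"rx": 0,"ry": 0,"rz": 0,"claw": 175}
    - {"x": 0.022,"y": 0.0013,"z": 0,"rx": 0,"ry": 0,"rz": 0,"claw": 175}
    - {"x": 0.03,"y": 0.0018,"z": 0,"rx": 0,"ry": 0,"rz": 0,"claw": 175}
    - {"x": 0.036,"y": 0.0022,"z": 0,"rx": 0,"ry": 0,"rz": 0,"claw": 175}
    - {"x": 0.036,"y": 0.0022,"z": 0,"rx": 0,"ry": 0,"rz": 0,"claw": 175}

```text
t: 5.15
tool_pos: [0.4812, -0.1717, 0.0325]
orientation: [-0.098, 3.139, -0.001]
force: [-0.3, 0.1, -0.1]
opening: 0.029
gripper_force: 0.0
```

Request:
arm_command:
  targets:
    - {"x": 0.003,"y": 0.0002,"z": 0,"rx": 0,"ry": 0,"rz": 0,"claw": 175}
    - {"x": 0.006,"y": 0.0004,"z": 0,"rx": 0,"ry": 0,"rz": 0,"claw": 175}
    - {"x": 0.009,"y": 0.0005,"z": 0,"rx": 0,"ry": 0,"rz": 0,"claw": 175}
    - {"x": 0.012,"y": 0.0007,"z": 0,"rx": 0,"ry": 0,"rz": 0,"claw": 175}

```text
t: 5.48
tool_pos: [0.4853, -0.1712, 0.0319]
orientation: [0.098, -3.138, -0.001]
force: [-7.0, 0.4, 4.6]
opening: 0.0294
gripper_force: 3.0
```

Request:
arm_command:
  targets:
    - {"x": 0.002,"y": 0.0001,"z": 0,"rx": 0,"ry": 0,"rz": 0,"claw": 175}
    - {"x": 0.004,"y": 0.0002,"z": 0,"rx": 0,"ry": 0,"rz": 0,"claw": 175}
    - {"x": 0.005,"y": 0.0003,"z": 0,"rx": 0,"ry": 0,"rz": 0,"claw": 175}
    - {"x": 0.005,"y": 0.0003,"z": 0,"rx": 0,"ry": 0,"rz": 0,"claw": 175}

```text
t: 5.82
tool_pos: [0.4879, -0.1711, 0.0319]
orientation: [0.098, -3.138, -0.001]
force: [-4.7, 1.5, 4.8]
opening: 0.0291
gripper_force: 2.5
```

Request:
arm_command:
  targets:
    - {"x": 0.002,"y": 0.0001,"z": 0,"rx": 0,"ry": 0,"rz": 0,"claw": 175}
    - {"x": 0.004,"y": 0.0002,"z": 0,"rx": 0,"ry": 0,"rz": 0,"claw": 175}
    - {"x": 0.006,"y": 0.0003,"z": 0,"rx": 0,"ry": 0,"rz": 0,"claw": 175}

```text
t: 6.07
tool_pos: [0.4908, -0.1709, 0.0319]
orientation: [0.098, -3.138, -0.001]
force: [-5.9, -0.2, 4.2]
opening: 0.0293
gripper_force: 2.9
```

Request:
arm_command:
  targets:
    - {"x": 0.002,"y": 0.0001,"z": 0,"rx": 0,"ry": 0,"rz": 0,"claw": 175}
    - {"x": 0.004,"y": 0.0002,"z": 0,"rx": 0,"ry": 0,"rz": 0,"claw": 175}
    - {"x": 0.006,"y": 0.0003,"z": 0,"rx": 0,"ry": 0,"rz": 0,"claw": 175}

```text
t: 6.32
tool_pos: [0.4938, -0.1707, 0.0319]
orientation: [0.098, -3.138, -0.001]
force: [-6.2, 1.2, 4.6]
opening: 0.0292
gripper_force: 2.9
```

Request:
arm_command:
  targets:
    - {"x": 0.002,"y": 0.0001,"z": 0,"rx": 0,"ry": 0,"rz": 0,"claw": 175}
    - {"x": 0.004,"y": 0.0002,"z": 0,"rx": 0,"ry": 0,"rz": 0,"claw": 175}
    - {"x": 0.006,"y": 0.0003,"z": 0,"rx": 0,"ry": 0,"rz": 0,"claw": 175}

```text
t: 6.57
tool_pos: [0.4965, -0.1705, 0.0319]
orientation: [0.098, -3.138, -0.001]
force: [-8.6, 0.9, 7.4]
opening: 0.0293
gripper_force: 4.6
```

Request:
arm_command:
  targets:
    - {"x": 0.001,"y": 0.0001,"z": 0,"rx": 0,"ry": 0,"rz": 0,"claw": 175}
    - {"x": 0.002,"y": 0.0001,"z": 0,"rx": 0,"ry": 0,"rz": 0,"claw": 175}
    - {"x": 0.002,"y": 0.0001,"z": 0,"rx": 0,"ry": 0,"rz": 0,"claw": 175}

```text
t: 6.82
tool_pos: [0.4971, -0.1705, 0.0319]
orientation: [0.098, -3.137, -0.001]
force: [-10.1, 2.3, 7.8]
opening: 0.029
gripper_force: 5.0
```

Request:
arm_command:
  targets:
    - {"x": 0.001,"y": 0.0001,"z": 0.001,"rx": 0,"ry": 0,"rz": 0,"claw": 175}
    - {"x": 0.002,"y": 0.0001,"z": 0.002,"rx": 0,"ry": 0,"rz": 0,"claw": 175}
    - {"x": 0.002,"y": 0.0001,"z": 0.002,"rx": 0,"ry": 0,"rz": 0,"claw": 175}

```text
t: 7.07
tool_pos: [0.497, -0.1704, 0.032]
orientation: [0.097, -3.135, -0.001]
force: [-11.5, -1.0, 3.3]
opening: 0.029
gripper_force: 5.4
```

Request:
arm_command:
  targets:
    - {"x": 0.001,"y": 0.0001,"z": 0.001,"rx": 0,"ry": 0,"rz": 0,"claw": 175}
    - {"x": 0.003,"y": 0.0002,"z": 0.001,"rx": 0,"ry": 0,"rz": 0,"claw": 175}
    - {"x": 0.003,"y": 0.0002,"z": 0.001,"rx": 0,"ry": 0,"rz": 0,"claw": 175}

```text
t: 7.32
tool_pos: [0.4978, -0.1703, 0.032]
orientation: [0.097, -3.133, -0.002]
force: [-12.8, -2.3, 2.2]
opening: 0.0292
gripper_force: 6.4
```

Request:
arm_command:
  targets:
    - {"x": 0.001,"y": 0.0002,"z": 0,"rx": 0,"ry": 0,"rz": 0,"claw": 175}
    - {"x": 0.003,"y": 0.0004,"z": 0,"rx": 0,"ry": 0,"rz": 0,"claw": 175}
    - {"x": 0.003,"y": 0.0004,"z": 0,"rx": 0,"ry": 0,"rz": 0,"claw": 175}
    - {"x": 0.003,"y": 0.0004,"z": 0,"rx": 0,"ry": 0,"rz": 0,"claw": 175}

```text
t: 7.65
tool_pos: [0.4986, -0.1703, 0.032]
orientation: [0.097, -3.132, -0.002]
force: [-16.4, -2.9, 5.2]
opening: 0.0293
gripper_force: 8.2
```

Request:
arm_command:
  targets:
    - {"x": -0.01,"y": -0.0006,"z": 0,"rx": 0,"ry": 0,"rz": 0,"claw": 175}
    - {"x": -0.05,"y": -0.003,"z": 0,"rx": 0,"ry": 0,"rz": 0,"claw": 175}
    - {"x": -0.05,"y": -0.003,"z": 0.03,"rx": 0,"ry": 0,"rz": 0,"claw": 175}
    - {"x": -0.05,"y": -0.003,"z": 0.1,"rx": 0,"ry": 0,"rz": 0,"claw": 175}
    - {"x": -0.05,"y": -0.003,"z": 0.15,"rx": 0,"ry": 0,"rz": 0,"claw": 175}
    - {"x": -0.04,"y": -0.003,"z": 0.15,"rx": 0,"ry": 0,"rz": 0,"claw": 175}
    - {"x": 0.03,"y": 0.002,"z": 0.15,"rx": 0,"ry": 0,"rz": 0,"claw": 175}
    - {"x": 0.1,"y": 0.006,"z": 0.15,"rx": 0,"ry": 0,"rz": 0,"claw": 175}
    - {"x": 0.1,"y": 0.006,"z": 0.15,"rx": 0,"ry": 0,"rz": 0,"claw": 175}
    - {"x": 0.1,"y": 0.006,"z": 0.15,"rx": 0,"ry": 0,"rz": 0,"claw": 175}

```text
t: 8.48
tool_pos: [0.5535, -0.1668, 0.1071]
orientation: [0.099, -3.139, -0.001]
force: [-0.4, -0.2, 0.1]
opening: 0.0289
gripper_force: 0.0
```

```bash
python3 - <<'E'
from h import *
s=robot.read_state();print(s["t"],s["tool_pos"],s["orientation"],s["force"],(s["tool_pos"][:2]-C0)@AX,(s["tool_pos"][:2]-C0)@NN)
edges("scene")
edges("wrist")
E
```

```text
8.4833 [ 0.55346974 -0.16678364  0.10708521] [ 9.94182639e-02 -3.13868489e+00 -1.22942654e-03] [-0.42500812 -0.17384775  0.11959538] 0.054639694169771796 -0.0005214794240560243
scene hub [(0.004, 7), (0.006, 45), (0.008, 37), (0.01, 18), (0.012, 19), (0.014, 25), (0.016, 19), (0.018, 21), (0.02, 19), (0.022, 23), (0.024, 15), (0.026, 24), (0.028, 14), (0.03, 5), (0.08, 7), (0.082, 10), (0.09, 6), (0.132, 9)]
scene collar [(0.004, 7), (0.006, 51), (0.008, 5), (0.078, 14), (0.08, 26), (0.082, 8), (0.084, 13), (0.086, 12), (0.088, 11), (0.09, 13), (0.092, 12), (0.132, 5)]
wrist hub [(0.006, 198), (0.008, 187), (0.01, 176), (0.012, 181), (0.014, 179), (0.016, 176), (0.018, 170), (0.02, 171), (0.022, 175), (0.024, 169), (0.026, 155), (0.028, 147), (0.03, 10), (0.132, 19)]
wrist collar [(0.002, 24), (0.004, 29), (0.006, 92), (0.078, 102), (0.08, 124), (0.082, 97), (0.084, 99), (0.086, 87), (0.088, 100), (0.09, 99), (0.092, 52), (0.132, 10)]
```

Request:
arm_command:
  targets:
    - {"x": 0,"y": 0,"z": -0.05,"rx": 0,"ry": 0,"rz": 0,"claw": 178}
    - {"x": 0,"y": 0,"z": -0.1,"rx": 0,"ry": 0,"rz": 0,"claw": 178}
    - {"x": 0,"y": 0,"z": -0.145,"rx": 0,"ry": 0,"rz": 0,"claw": 178}
    - {"x": 0,"y": 0,"z": -0.145,"rx": 0,"ry": 0,"rz": 0,"claw": 178}
    - {"x": 0.01,"y": 0.0006,"z": -0.145,"rx": 0,"ry": 0,"rz": 0,"claw": 178}
    - {"x": 0.02,"y": 0.0012,"z": -0.145,"rx": 0,"ry": 0,"rz": 0,"claw": 178}
    - {"x": 0.024,"y": 0.0015,"z": -0.145,"rx": 0,"ry": 0,"rz": 0,"claw": 178}

```text
t: 9.17
tool_pos: [0.567, -0.1672, 0.0388]
orientation: [-0.097, 3.136, -0.003]
force: [0.5, 0.2, 0.4]
opening: 0.0283
gripper_force: 0.0
```

Request:
arm_command:
  targets:
    - {"x": 0.003,"y": 0.0002,"z": 0,"rx": 0,"ry": 0,"rz": 0,"claw": 178}
    - {"x": 0.006,"y": 0.0004,"z": 0,"rx": 0,"ry": 0,"rz": 0,"claw": 178}
    - {"x": 0.009,"y": 0.0005,"z": 0,"rx": 0,"ry": 0,"rz": 0,"claw": 178}
    - {"x": 0.012,"y": 0.0007,"z": 0,"rx": 0,"ry": 0,"rz": 0,"claw": 178}
    - {"x": 0.015,"y": 0.0009,"z": 0,"rx": 0,"ry": 0,"rz": 0,"claw": 178}
    - {"x": 0.018,"y": 0.0011,"z": 0,"rx": 0,"ry": 0,"rz": 0,"claw": 178}

```text
t: 9.67
tool_pos: [0.5735, -0.166, 0.0361]
orientation: [0.098, -3.139, 0.0]
force: [-3.0, 0.2, 2.1]
opening: 0.0279
gripper_force: 1.6
```

Request:
arm_command:
  targets:
    - {"x": 0.004,"y": 0.0002,"z": 0,"rx": 0,"ry": 0,"rz": 0,"claw": 178}
    - {"x": 0.008,"y": 0.0005,"z": 0,"rx": 0,"ry": 0,"rz": 0,"claw": 178}
    - {"x": 0.012,"y": 0.0007,"z": 0,"rx": 0,"ry": 0,"rz": 0,"claw": 178}
    - {"x": 0.016,"y": 0.001,"z": 0,"rx": 0,"ry": 0,"rz": 0,"claw": 178}
    - {"x": 0.02,"y": 0.0012,"z": 0,"rx": 0,"ry": 0,"rz": 0,"claw": 178}
    - {"x": 0.024,"y": 0.0015,"z": 0,"rx": 0,"ry": 0,"rz": 0,"claw": 178}
    - {"x": 0.028,"y": 0.0017,"z": 0,"rx": 0,"ry": 0,"rz": 0,"claw": 178}
    - {"x": 0.032,"y": 0.002,"z": 0,"rx": 0,"ry": 0,"rz": 0,"claw": 178}
    - {"x": 0.036,"y": 0.0022,"z": 0,"rx": 0,"ry": 0,"rz": 0,"claw": 178}
    - {"x": 0.036,"y": 0.0022,"z": 0,"rx": 0,"ry": 0,"rz": 0,"claw": 178}

```text
t: 10.5
tool_pos: [0.5921, -0.1648, 0.036]
orientation: [-0.098, 3.14, 0.0]
force: [-1.5, -0.5, 0.3]
opening: 0.028
gripper_force: 0.4
```

```bash
python3 - <<'E'
from h import *
s=robot.read_state();print(s["t"],s["tool_pos"],s["force"],(s["tool_pos"][:2]-C0)@AX,(s["tool_pos"][:2]-C0)@NN)
edges("scene","s3.png")
E
```

```text
10.5 [ 0.5921224  -0.16481325  0.03595212] [-1.48354896 -0.50720718  0.32692371] 0.09334039865524116 -0.0009152906247771089
scene hub [(0.006, 49), (0.008, 28), (0.01, 22), (0.012, 19), (0.014, 19), (0.016, 19), (0.018, 19), (0.02, 21), (0.022, 19), (0.024, 20), (0.026, 20), (0.028, 13), (0.03, 6), (0.082, 26), (0.084, 35), (0.088, 6), (0.094, 6), (0.11, 5), (0.132, 6)]
scene collar [(0.002, 5), (0.004, 5), (0.006, 55), (0.082, 8), (0.084, 15)]
```

View pics/s3.png

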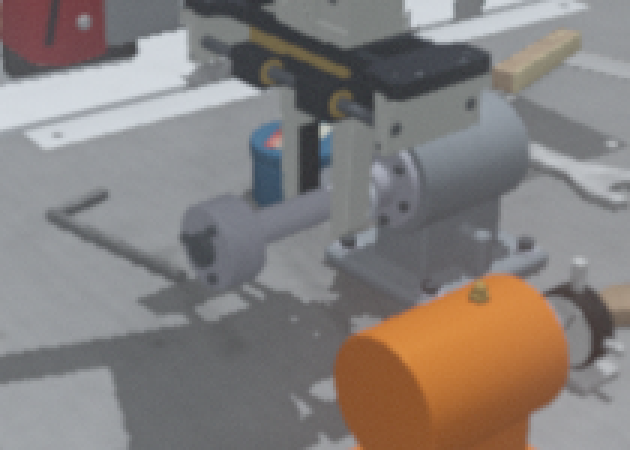

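The view shows the fingers now straddling the shaft at the right height (tips near 345,230) with the collar ahead of them, just short of the nose. The hub (215,245) is unchanged.

Request:
arm_command:
  targets:
    - {"x": 0.003,"y": 0.0002,"z": 0,"rx": 0,"ry": 0,"rz": 0,"claw": 178}
    - {"x": 0.006,"y": 0.0004,"z": 0,"rx": 0,"ry": 0,"rz": 0,"claw": 178}
    - {"x": 0.009,"y": 0.0005,"z": 0,"rx": 0,"ry": 0,"rz": 0,"claw": 178}
    - {"x": 0.01,"y": 0.0006,"z": 0,"rx": 0,"ry": 0,"rz": 0,"claw": 178}

```text
t: 10.88
tool_pos: [0.5967, -0.1644, 0.0359]
orientation: [0.098, -3.14, -0.0]
force: [-3.2, -0.0, 1.3]
opening: 0.0282
gripper_force: 1.5
```

Request:
arm_command:
  targets:
    - {"x": 0.001,"y": 0.0001,"z": 0,"rx": 0,"ry": 0,"rz": 0,"claw": 178}
    - {"x": 0.002,"y": 0.0001,"z": 0,"rx": 0,"ry": 0,"rz": 0,"claw": 178}
    - {"x": 0.002,"y": 0.0001,"z": 0,"rx": 0,"ry": 0,"rz": 0,"claw": 178}

```text
t: 11.13
tool_pos: [0.5977, -0.1644, 0.0359]
orientation: [0.098, -3.14, -0.0]
force: [-2.0, -0.4, 0.3]
opening: 0.0277
gripper_force: 1.3
```

Request:
arm_command:
  targets:
    - {"x": 0.001,"y": 0.0001,"z": 0,"rx": 0,"ry": 0,"rz": 0,"claw": 178}
    - {"x": 0.002,"y": 0.0001,"z": 0,"rx": 0,"ry": 0,"rz": 0,"claw": 178}
    - {"x": 0.002,"y": 0.0001,"z": 0,"rx": 0,"ry": 0,"rz": 0,"claw": 178}

```text
t: 11.38
tool_pos: [0.5987, -0.1643, 0.0359]
orientation: [0.098, -3.14, -0.0]
force: [-3.5, 0.3, 0.6]
opening: 0.0279
gripper_force: 1.4
```

Request:
arm_command:
  targets:
    - {"x": 0.001,"y": 0.0001,"z": 0,"rx": 0,"ry": 0,"rz": 0,"claw": 178}
    - {"x": 0.002,"y": 0.0001,"z": 0,"rx": 0,"ry": 0,"rz": 0,"claw": 178}
    - {"x": 0.002,"y": 0.0001,"z": 0,"rx": 0,"ry": 0,"rz": 0,"claw": 178}

```text
t: 11.63
tool_pos: [0.5996, -0.1643, 0.0359]
orientation: [0.098, -3.14, -0.0]
force: [-4.7, 0.9, 0.4]
opening: 0.0279
gripper_force: 1.8
```

Request:
arm_command:
  targets:
    - {"x": 0.001,"y": 0.0001,"z": 0,"rx": 0,"ry": 0,"rz": 0,"claw": 178}
    - {"x": 0.001,"y": 0.0001,"z": 0,"rx": 0,"ry": 0,"rz": 0,"claw": 178}
    - {"x": 0.001,"y": 0.0001,"z": 0,"rx": 0,"ry": 0,"rz": 0,"claw": 178}

```text
t: 11.88
tool_pos: [0.5997, -0.1642, 0.0359]
orientation: [0.098, -3.139, -0.0]
force: [-4.3, 0.9, 2.5]
opening: 0.0283
gripper_force: 2.7
```

Request:
arm_command:
  targets:
    - {"x": 0.001,"y": 0.0001,"z": 0,"rx": 0,"ry": 0,"rz": 0,"claw": 178}
    - {"x": 0.001,"y": 0.0001,"z": 0,"rx": 0,"ry": 0,"rz": 0,"claw": 178}
    - {"x": 0.001,"y": 0.0001,"z": 0,"rx": 0,"ry": 0,"rz": 0,"claw": 178}

```text
t: 12.13
tool_pos: [0.5998, -0.1642, 0.0359]
orientation: [0.098, -3.138, -0.0]
force: [-6.9, 0.7, 3.5]
opening: 0.028
gripper_force: 3.7
```

Collar is on the nose (tool stopped at 0.5998 with force rising). Now back to the hub's inner face.

Request:
arm_command:
  targets:
    - {"x": -0.01,"y": -0.0006,"z": 0,"rx": 0,"ry": 0,"rz": 0,"claw": 178}
    - {"x": -0.04,"y": -0.0024,"z": 0,"rx": 0,"ry": 0,"rz": 0,"claw": 178}
    - {"x": -0.07,"y": -0.0043,"z": 0,"rx": 0,"ry": 0,"rz": 0,"claw": 178}
    - {"x": -0.09,"y": -0.0055,"z": 0,"rx": 0,"ry": 0,"rz": 0,"claw": 178}
    - {"x": -0.105,"y": -0.0064,"z": 0,"rx": 0,"ry": 0,"rz": 0,"claw": 178}
    - {"x": -0.112,"y": -0.0068,"z": 0,"rx": 0,"ry": 0,"rz": 0,"claw": 178}
    - {"x": -0.112,"y": -0.0068,"z": 0,"rx": 0,"ry": 0,"rz": 0,"claw": 178}

```text
t: 12.72
tool_pos: [0.5447, -0.168, 0.0364]
orientation: [-0.097, 3.139, -0.001]
force: [0.3, -0.7, -0.9]
opening: 0.0282
gripper_force: 0.0
```

```bash
python3 - <<'E'
from h import *
s=robot.read_state();print(s["t"],s["tool_pos"],s["force"],(s["tool_pos"][:2]-C0)@AX)
edges("scene")
E
```

```text
12.7167 [ 0.54468092 -0.16800168  0.03637508] [ 0.33905832 -0.67256987 -0.90541947] 0.045792922873706544
scene hub [(0.006, 57), (0.008, 30), (0.01, 18), (0.012, 22), (0.014, 20), (0.016, 23), (0.018, 24), (0.02, 20), (0.022, 21), (0.024, 21), (0.026, 16), (0.028, 15), (0.03, 9), (0.034, 9), (0.036, 30), (0.038, 7), (0.04, 5), (0.112, 6), (0.114, 5), (0.116, 10), (0.12, 5), (0.132, 6)]
scene collar [(0.002, 6), (0.004, 13), (0.006, 50), (0.036, 8), (0.108, 20), (0.11, 18), (0.112, 7), (0.114, 12), (0.116, 5), (0.118, 6), (0.12, 10), (0.122, 7)]
```

Request:
arm_command:
  targets:
    - {"x": -0.003,"y": -0.0002,"z": 0,"rx": 0,"ry": 0,"rz": 0,"claw": 178}
    - {"x": -0.006,"y": -0.0004,"z": 0,"rx": 0,"ry": 0,"rz": 0,"claw": 178}
    - {"x": -0.009,"y": -0.0005,"z": 0,"rx": 0,"ry": 0,"rz": 0,"claw": 178}
    - {"x": -0.012,"y": -0.0007,"z": 0,"rx": 0,"ry": 0,"rz": 0,"claw": 178}

```text
t: 13.1
tool_pos: [0.5388, -0.168, 0.036]
orientation: [-0.098, 3.14, 0.0]
force: [4.4, 0.9, -0.3]
opening: 0.0281
gripper_force: 1.4
```

Request:
arm_command:
  targets:
    - {"x": -0.003,"y": -0.0002,"z": 0,"rx": 0,"ry": 0,"rz": 0,"claw": 178}
    - {"x": -0.006,"y": -0.0004,"z": 0,"rx": 0,"ry": 0,"rz": 0,"claw": 178}
    - {"x": -0.009,"y": -0.0005,"z": 0,"rx": 0,"ry": 0,"rz": 0,"claw": 178}
    - {"x": -0.012,"y": -0.0007,"z": 0,"rx": 0,"ry": 0,"rz": 0,"claw": 178}
    - {"x": -0.015,"y": -0.0009,"z": 0,"rx": 0,"ry": 0,"rz": 0,"claw": 178}
    - {"x": -0.018,"y": -0.0011,"z": 0,"rx": 0,"ry": 0,"rz": 0,"claw": 178}
    - {"x": -0.021,"y": -0.0013,"z": 0,"rx": 0,"ry": 0,"rz": 0,"claw": 178}

```text
t: 13.68
tool_pos: [0.5291, -0.1686, 0.036]
orientation: [-0.098, 3.138, -0.0]
force: [5.9, 0.1, -5.3]
opening: 0.028
gripper_force: 3.0
```

Request:
arm_command:
  targets:
    - {"x": -0.002,"y": -0.0001,"z": 0,"rx": 0,"ry": 0,"rz": 0,"claw": 178}
    - {"x": -0.004,"y": -0.0002,"z": 0,"rx": 0,"ry": 0,"rz": 0,"claw": 178}
    - {"x": -0.004,"y": -0.0002,"z": 0,"rx": 0,"ry": 0,"rz": 0,"claw": 178}

```text
t: 13.93
tool_pos: [0.5269, -0.1688, 0.036]
orientation: [-0.098, 3.139, -0.0]
force: [5.8, -0.1, -3.3]
opening: 0.0279
gripper_force: 2.5
```

Request:
arm_command:
  targets:
    - {"x": -0.002,"y": -0.0001,"z": 0,"rx": 0,"ry": 0,"rz": 0,"claw": 178}
    - {"x": -0.004,"y": -0.0002,"z": 0,"rx": 0,"ry": 0,"rz": 0,"claw": 178}
    - {"x": -0.004,"y": -0.0002,"z": 0,"rx": 0,"ry": 0,"rz": 0,"claw": 178}

```text
t: 14.18
tool_pos: [0.5247, -0.1689, 0.036]
orientation: [-0.098, 3.139, -0.0]
force: [5.2, 0.5, -4.0]
opening: 0.0284
gripper_force: 2.4
```

Request:
arm_command:
  targets:
    - {"x": -0.002,"y": -0.0001,"z": 0,"rx": 0,"ry": 0,"rz": 0,"claw": 178}
    - {"x": -0.004,"y": -0.0002,"z": 0,"rx": 0,"ry": 0,"rz": 0,"claw": 178}
    - {"x": -0.004,"y": -0.0002,"z": 0,"rx": 0,"ry": 0,"rz": 0,"claw": 178}

```text
t: 14.43
tool_pos: [0.5227, -0.169, 0.036]
orientation: [-0.098, 3.139, -0.0]
force: [5.5, -0.5, -3.4]
opening: 0.028
gripper_force: 2.4
```

Request:
arm_command:
  targets:
    - {"x": -0.002,"y": -0.0001,"z": 0,"rx": 0,"ry": 0,"rz": 0,"claw": 178}
    - {"x": -0.004,"y": -0.0002,"z": 0,"rx": 0,"ry": 0,"rz": 0,"claw": 178}
    - {"x": -0.004,"y": -0.0002,"z": 0,"rx": 0,"ry": 0,"rz": 0,"claw": 178}

```text
t: 14.68
tool_pos: [0.5207, -0.1692, 0.0361]
orientation: [-0.098, 3.139, -0.0]
force: [4.9, -0.6, -4.1]
opening: 0.0279
gripper_force: 2.4
```

Request:
arm_command:
  targets:
    - {"x": -0.002,"y": -0.0001,"z": 0,"rx": 0,"ry": 0,"rz": 0,"claw": 178}
    - {"x": -0.004,"y": -0.0002,"z": 0,"rx": 0,"ry": 0,"rz": 0,"claw": 178}
    - {"x": -0.004,"y": -0.0002,"z": 0,"rx": 0,"ry": 0,"rz": 0,"claw": 178}

```text
t: 14.93
tool_pos: [0.5186, -0.1693, 0.0361]
orientation: [-0.098, 3.139, -0.0]
force: [4.8, -0.2, -3.5]
opening: 0.0281
gripper_force: 2.4
```

Request:
arm_command:
  targets:
    - {"x": -0.002,"y": -0.0001,"z": 0,"rx": 0,"ry": 0,"rz": 0,"claw": 178}
    - {"x": -0.004,"y": -0.0002,"z": 0,"rx": 0,"ry": 0,"rz": 0,"claw": 178}
    - {"x": -0.004,"y": -0.0002,"z": 0,"rx": 0,"ry": 0,"rz": 0,"claw": 178}

```text
t: 15.18
tool_pos: [0.5167, -0.1694, 0.0361]
orientation: [-0.098, 3.139, -0.001]
force: [5.0, -0.9, -3.4]
opening: 0.0277
gripper_force: 2.4
```

Request:
arm_command:
  targets:
    - {"x": -0.002,"y": -0.0001,"z": 0,"rx": 0,"ry": 0,"rz": 0,"claw": 178}
    - {"x": -0.004,"y": -0.0002,"z": 0,"rx": 0,"ry": 0,"rz": 0,"claw": 178}
    - {"x": -0.004,"y": -0.0002,"z": 0,"rx": 0,"ry": 0,"rz": 0,"claw": 178}

```text
t: 15.43
tool_pos: [0.5149, -0.1695, 0.0361]
orientation: [-0.098, 3.139, -0.0]
force: [6.8, -0.9, -3.5]
opening: 0.0285
gripper_force: 3.1
```

Request:
arm_command:
  targets:
    - {"x": -0.001,"y": -0.0001,"z": 0,"rx": 0,"ry": 0,"rz": 0,"claw": 178}
    - {"x": -0.002,"y": -0.0001,"z": 0,"rx": 0,"ry": 0,"rz": 0,"claw": 178}
    - {"x": -0.003,"y": -0.0002,"z": 0,"rx": 0,"ry": 0,"rz": 0,"claw": 178}
    - {"x": -0.003,"y": -0.0002,"z": 0,"rx": 0,"ry": 0,"rz": 0,"claw": 178}

```text
t: 15.77
tool_pos: [0.5141, -0.1696, 0.0362]
orientation: [-0.098, 3.137, -0.001]
force: [9.1, -0.8, -7.6]
opening: 0.0284
gripper_force: 4.9
```

Request:
arm_command:
  targets:
    - {"x": -0.001,"y": -0.0001,"z": -0.001,"rx": 0,"ry": 0,"rz": 0,"claw": 178}
    - {"x": -0.002,"y": -0.0001,"z": -0.002,"rx": 0,"ry": 0,"rz": 0,"claw": 178}
    - {"x": -0.003,"y": -0.0002,"z": -0.002,"rx": 0,"ry": 0,"rz": 0,"claw": 178}
    - {"x": -0.003,"y": -0.0002,"z": -0.002,"rx": 0,"ry": 0,"rz": 0,"claw": 178}

```text
t: 16.1
tool_pos: [0.5138, -0.1696, 0.0362]
orientation: [-0.098, 3.135, -0.001]
force: [12.1, 0.6, -2.7]
opening: 0.0282
gripper_force: 5.8
```

Request:
arm_command:
  targets:
    - {"x": -0.001,"y": -0.0001,"z": 0,"rx": 0,"ry": 0,"rz": 0,"claw": 178}
    - {"x": -0.003,"y": -0.0002,"z": 0,"rx": 0,"ry": 0,"rz": 0,"claw": 178}
    - {"x": -0.004,"y": -0.0002,"z": 0,"rx": 0,"ry": 0,"rz": 0,"claw": 178}
    - {"x": -0.004,"y": -0.0002,"z": 0,"rx": 0,"ry": 0,"rz": 0,"claw": 178}

```text
t: 16.43
tool_pos: [0.5127, -0.1697, 0.0362]
orientation: [-0.098, 3.133, -0.001]
force: [15.8, 1.4, -7.5]
opening: 0.0278
gripper_force: 8.1
```

Firmly on the outer stop. Release into the gap, then lift clear.

Request:
arm_command:
  targets:
    - {"x": 0.01,"y": 0.0006,"z": 0,"rx": 0,"ry": 0,"rz": 0,"claw": 178}
    - {"x": 0.03,"y": 0.002,"z": 0,"rx": 0,"ry": 0,"rz": 0,"claw": 178}
    - {"x": 0.055,"y": 0.0034,"z": 0,"rx": 0,"ry": 0,"rz": 0,"claw": 178}
    - {"x": 0.055,"y": 0.0034,"z": 0,"rx": 0,"ry": 0,"rz": 0,"claw": 178}
    - {"x": 0.055,"y": 0.0034,"z": 0.06,"rx": 0,"ry": 0,"rz": 0,"claw": 178}
    - {"x": 0.055,"y": 0.0034,"z": 0.14,"rx": 0,"ry": 0,"rz": 0,"claw": 178}
    - {"x": 0.055,"y": 0.0034,"z": 0.22,"rx": 0,"ry": 0,"rz": 0,"claw": 178}
    - {"x": 0.055,"y": 0.0034,"z": 0.3,"rx": 0,"ry": 0,"rz": 0,"claw": 178}
    - {"x": 0.055,"y": 0.0034,"z": 0.3,"rx": 0,"ry": 0,"rz": 0,"claw": 178}
    - {"x": 0.055,"y": 0.0034,"z": 0.3,"rx": 0,"ry": 0,"rz": 0,"claw": 178}

```text
t: 17.27
tool_pos: [0.5381, -0.169, 0.1887]
orientation: [-0.097, 3.135, -0.004]
force: [-0.4, -0.6, -0.5]
opening: 0.028
gripper_force: 0.0
```

```bash
python3 - <<'E'
from h import *
s=robot.read_state();print(s["t"],s["tool_pos"],s["force"],s["dq"].round(3))
edges("scene","s4.png")
E
```

```text
17.2667 [ 0.53809026 -0.16897731  0.18867572] [-0.4487279  -0.55557441 -0.48800916] [ 0.001  0.044  0.075  0.003 -0.022 -0.001]
scene hub [(-0.02, 22), (-0.018, 52), (-0.016, 17), (-0.014, 22), (-0.012, 24), (-0.01, 20), (-0.008, 17), (-0.006, 22), (-0.004, 23), (-0.002, 18), (0.0, 19), (0.002, 19), (0.004, 14), (0.084, 6), (0.086, 5), (0.092, 5), (0.094, 8), (0.096, 6), (0.132, 9)]
scene collar [(-0.022, 6), (-0.02, 34), (-0.018, 31), (0.084, 25), (0.086, 19), (0.088, 12), (0.09, 13), (0.092, 15), (0.094, 10), (0.096, 11)]
```

View pics/s4.png

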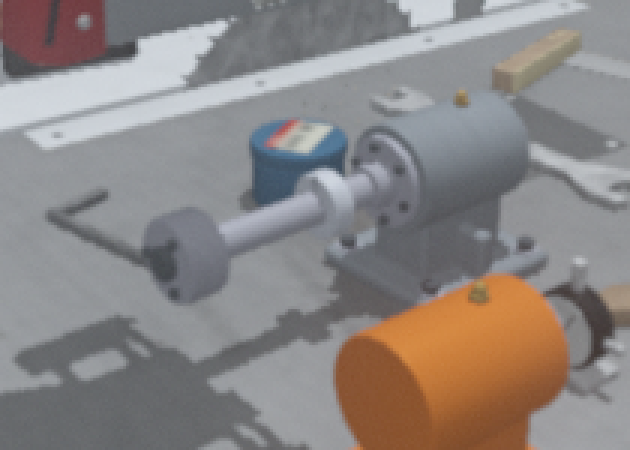

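The hub (185,255) is out by about 24–25 mm and the collar (328,200) stands off the nose by the same amount. The bystanders have not moved and the gripper is clear.

```bash
python3 -c "
from plant import robot
print(robot.close_job())"
```

```text
the job is handed in; nothing more can be done
None
```

The job is handed in: the spindle was pushed home (about 16 N), the collar set on the nose, and the hub pulled out to the outer stop (about 16 N), leaving the collar about 24–25 mm off the nose; the fingertips sit about 40 mm higher than the stated tool frame, so my first pass went over the hub without touching it.

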